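# Stand the toppled thinner tin back up

### The job

The yellow thinner tin has toppled and is leaning out over the edge of its spill tray with its red cap popped up. With your fingertips, push the tin back until it stands upright on the floor of the tray again, and press its red cap down until it is fully home. Never pick the tin up or press hard enough to dent it, and do not disturb the other things in the tray or on the bench.

Things in the scene. Friction and masses are not known exactly. Their poses are not given: they have to be found in the camera images.
- can: Yellow sheet-metal tin, 0.3 to 0.6 kg: a box 110 mm wide (its x), 64 thick (y), 180 tall (z, towards the cap; up when it stands). Origin: centre of its underside. At first it leans 52 degrees towards its own +y, its lower +y edge on the tray floor, its +y broad face on the rim, the top overhanging outside. It balances at about 20 degrees and falls upright beyond. Dents above 60 N.
- can_lean_edge (a point): Middle of the tin's lower edge on the leaning side (0, +32, 0 mm in the tin's frame). The tin turns about this edge when it is pushed at the top; pushed only sideways and low down, it may slide on the tray floor instead.
- can_far_edge (a point): Middle of the tin's opposite lower edge (0, -32, 0 mm in the tin's frame).
- cap (a joint): The red push-in cap, 34 mm across, in a black collar (44 mm across, 5 mm high) at the centre of the tin's top. 0 = popped up, its top 16 mm above the tin's top face; 0.008 m = fully home, its top 8 mm above it. It slides along the tin's z, is stiff (about 6 N, more if pressed fast, moves it) and stays where it is left.
- cap_top (a point): Centre of the top of the red cap; it moves with the cap. Its z points along the tin's z.
- tray: Steel spill tray, fixed, 190 mm (its x) by 320 mm (its y), walls 4 mm thick and 60 mm high with an 8 mm lip turned outwards, floor 4 mm thick. Origin under its centre, z up. The tin leans out over the wall at +y.
- pot: Round green cement can with a white band, 84 mm across, 98 mm high, standing in the tray at its -y end. Origin at the centre of its underside. Leave it standing.
- glue1: Blue glue bottle with a white pointed nozzle, 48 mm across, 122 mm high, standing in the tray at its -y end. Origin at the centre of its underside. Leave it standing.
- glue2: A second blue glue bottle, alike, standing on the bench to the right, nearer the robot than the brush. Leave it.
- last: Dark green plastic shoe last, 267 mm long (its x, toe at +x), 90 mm wide, 104 mm high, standing on its sole on the bench to the left. Origin at the centre of its sole. Leave it.
- hammer: Hammer lying on the bench to the left, 270 mm long. Leave it.
- brush: Shoe brush lying on the bench to the right, 170 x 50 x 45 mm. Leave it.
- polish: Red-lidded flat polish tin, 84 mm across, 25 mm high, on the bench to the right. Leave it.
Not all that is in view belongs to the job. What is meant by the can is not orange, and is the smaller of those in its own colour.

How it is judged:
At the end, for the whole second after the job is handed in: The tin stands upright (within 3.4 degrees) and at rest on the floor of the spill tray, its red cap pressed down to within 1.5 mm of fully home, the cement can and the glue bottle in the tray still standing (angle between each of can, pot, glue1's own z axis and vertical below 0.06 rad and z of can in the frame of tray below 0.008 m and x of can in the frame of tray between -0.095 and 0.095 m and y of can in the frame of tray between -0.16 and 0.16 m and value of joint cap above 0.0065 m and linear speed of can below 0.02 m/s); the robot touches nothing.
It fails at once if the tin is lifted: both of its lower edges are more than 18 mm above the tray floor (height (world z) of each of can_lean_edge, can_far_edge above 0.022 m).
It fails at once if the tin is dented (pressed with more than 60 N) (contact force between the fingers and can above 60 N).
It fails at once if the cement can or the glue bottle in the tray is shifted by more than 25 mm or tipped (distance of any of pot, glue1 from where it was at the start of the episode above 0.025 m or angle between any of pot, glue1's own z axis and vertical above 0.3 rad).
It fails at once if something else on the bench is shifted by more than 25 mm (distance of any of glue2, last, hammer, brush, polish from where it was at the start of the episode above 0.025 m).
It also fails if it takes over 48 s, if anything falls off the work surface, if the arm or the gripper's body presses on something with over 40 N, if the wrist force passes 120 N, or if a joint passes its speed limit or range.

### The arm

A 7-joint arm with a two-finger parallel gripper is mounted at the origin on the work surface. World frame = base frame: x ahead of the robot, y to its left, z up, the work surface at z = 0. Lengths are in m, angles in rad, forces in N, time in s.
With the tool pointing down it reaches from about 0.425 to 1.025 m from the base axis. Payload 9.4 kg.
Tool frame: the origin (TCP) lies midway between the tips of the shut fingers; the grasp point (between the pads) lies manip.pinch_z behind it (manip.pinch_z is the distance from the TCP to the grasp point, in m); z points along the fingers, y is the line along which they close (so a half turn about z gives the same grasp; the last joint's range is limited). The gripper opens to 85 mm and grips with 20 to 120 N. Pads are 22 mm wide; open, the fingers measure 114 mm over their backs; the gripper's body (76 mm by 85 mm) begins 54 mm behind the grasp point. The pads swing forward as they close: fully open they stand 13 mm farther back than shut.
Start: joints at [-1.426, 0.599, -0.003, 1.599, 0.002, 0.943, -0.08], TCP at [0.159, 0.707, 0.196] pointing down, gripper open.
Joint ranges: [-2.57, 2.57], [-0.35, 1.97], [-1.29, 1.29], [0.11, 2.56], [-1.05, 4.19], [0.11, 1.86], [-2.63, 2.63]. Speed limits (rad/s): [2.22, 2.22, 3.01, 3.01, 3.14, 3.14, 3.14].

### API

Orientations are given as a 3x3 rotation matrix whose columns are the frame's x, y, z axes.
In Python, from bench import manip gives the robot as it stands. The module is installed in compiled form; this text tells all that it offers.
- The arm moves only by the shell command python3 -m crank 'ROWS' [OPENING]. ROWS is JSON, a list of rows, each a list of 6 numbers: the shift along the tool's x, y, z scaled (see below), then the turn, a rotation vector about the tool's x, y, z scaled (see below). A call has 1 to 10 rows; each row shifts and turns the commanded pose from where the row before left it, along the tool's axes as they then stand; what a row does not reach is not made up. The controller multiplies each number of a shift by 30 mm and each number of a turn by 4 degrees. A row lasts 1/8 s, in which the tool goes at most 62.5 mm and 10.7 degrees, less where a joint would pass 70% of its speed; a pose out of reach is approached as far as the arm can. A call with a number of a shift or a turn outside -1 to 1 is refused whole. A call with a gripper value outside its range is refused whole. OPENING is the opening, from -1 (shut) to 1 (fully open), set as the call begins (- or left out, the last holds). The fingers move at their own pace and stop on an object; the grip force is fixed at half the most. Time passes only in rows, so rows that do not move let the fingers close. It gives the time, the measured TCP pose, the force, the opening and the grip force at its end, in the units of the state.
- manip.state(): the state, without advancing time (a new reading comes with each control period).
- manip.snapshot(name): name is "side" or "top"; returns a dict with "color" (480x640x3 uint8, blue, green, red), "mtx" (3x3 intrinsics, pixels), "origin" and "orientation" of the camera in the world. Camera axes: x right, y down, z forward; pixel columns grow to the right and rows downward; lengths in m; the calibration is good to about 2 mm. A picture is of the moment at which its call begins. There is no depth.
- manip.hand_in(): hands the job in; it is judged then, once.
The state is a dict: "clock": time; "joints": joint angles; "joint_vel": joint speeds; "tau": joint torques, N m; "tool_pos": TCP position; "ee_rot": TCP orientation; "force": force on the tool from outside, world axes, zero at the start; "torque": the same for the moment, N m; "finger_gap": finger opening in m; "finger_force": force on a finger pad.
Only numpy, scipy, OpenCV 4.12 (cv2) and the standard library are available. Lean on these libraries where they do the work, as an engineer would, in place of code of your own. Each camera call takes 0.05 s, during which the arm holds its last target. There are 200 camera calls.

## Working session

There is one attempt and no reset: what is moved stays moved. The work goes in short steps, Python scripts to look and compute and a shell command to move; the robot and the scene stay as the last step left them, time stands still between calls to the robot, and variables do not carry over. Pictures are saved under pics/ and viewed, at most 10 in all, crops included, and the job is handed in when it is done.

```bash
mkdir -p pics; cat > h.py <<'E'
import numpy as np, cv2
from bench import manip
np.set_printoptions(precision=4,suppress=True)
def ray(s,u,v):
    d=np.array(s["orientation"])@np.linalg.inv(np.array(s["mtx"]))@np.array([u,v,1.])
    return np.array(s["origin"]),d/np.linalg.norm(d)
def onz(s,u,v,z):
    o,d=ray(s,u,v); return o+d*(z-o[2])/d[2]
def tri(s1,p1,s2,p2):
    o1,d1=ray(s1,*p1);o2,d2=ray(s2,*p2)
    t=np.linalg.lstsq(np.c_[d1,-d2],o2-o1,rcond=None)[0]
    a=o1+d1*t[0];b=o2+d2*t[1]; return (a+b)/2,np.linalg.norm(a-b)
def proj(s,P):
    c=(np.atleast_2d(P)-np.array(s["origin"]))@np.array(s["orientation"])
    q=c@np.array(s["mtx"]).T; return q[:,:2]/q[:,2:]
E
python3 - <<'E'
from h import *
import pickle
S={}
for n in("side","top"):
    s=manip.snapshot(n);S[n]=s;cv2.imwrite(f"pics/{n}0.png",s["color"]);print(n,np.array(s["origin"]),np.array(s["orientation"]),np.array(s["mtx"]))
pickle.dump(S,open("s0.pkl","wb"))
st=manip.state();print({k:np.array(v) for k,v in st.items()},manip.pinch_z)
E
```

```text
side [-0.0635 -0.8756  0.769 ] [[ 0.86   -0.2869  0.422 ]
 [-0.5103 -0.4736  0.7178]
 [-0.006  -0.8327 -0.5537]] [[436.6218   0.     328.3368]
 [  0.     436.6218 242.4894]
 [  0.       0.       1.    ]]
top [ 0.2128 -0.0448  1.664 ] [[-0.0199 -0.9926  0.12  ]
 [-0.9998  0.0208  0.007 ]
 [-0.0094 -0.1198 -0.9928]] [[506.7878   0.     317.3943]
 [  0.     506.7878 234.5906]
 [  0.       0.       1.    ]]
{'clock': array(0.1), 'joints': array([-1.4257,  0.6001, -0.0025,  1.6   ,  0.0018,  0.9428, -0.0798]), 'joint_vel': array([ 0.0008, -0.0019, -0.0001, -0.0023,  0.0009, -0.0024, -0.    ]), 'tau': array([  0.0052, -77.7986,   1.5699, -25.862 ,   0.0126,   0.0055,
         0.    ]), 'tool_pos': array([0.1594, 0.7068, 0.1955]), 'ee_rot': array([[-0.9755,  0.22  , -0.0001],
       [ 0.22  ,  0.9755, -0.0014],
       [-0.0002, -0.0014, -1.    ]]), 'force': array([-0.6026, -0.0566,  0.4086]), 'torque': array([ 0.0064,  0.0214, -0.0069]), 'finger_force': array(0.), 'finger_gap': array(0.0852)} 0.0187
```

View pics/side0.png

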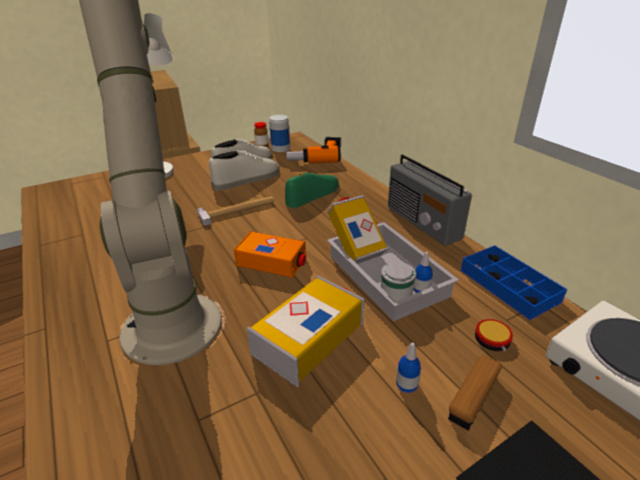

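View pics/top0.png

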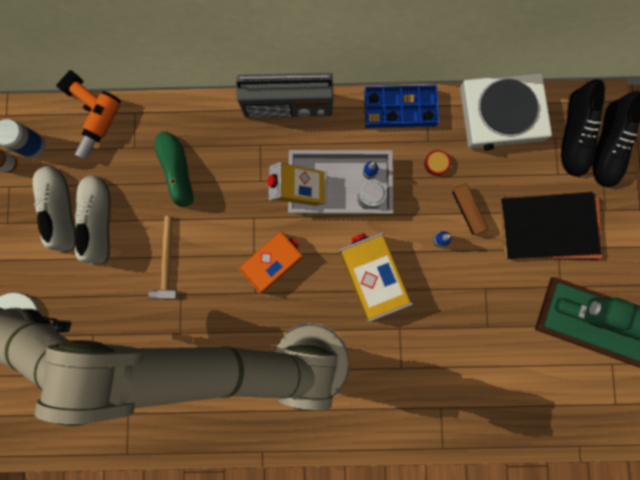

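Top view: the yellow tin in the tray is at about (300,185), with its cap at (272,181). The tray corners are about (289,151)–(393,214), the pot is at (372,193) and glue1 at (371,170).
Candidates for the can: yellow tin in the tray (300,185), the large yellow tin lying at (375,278) and the orange tin at (270,262). I choose the smaller yellow one leaning in the tray and check it in a crop.

```bash
python3 - <<'E'
from h import *
import pickle
S=pickle.load(open("s0.pkl","rb"))
a=cv2.resize(S["top"]["color"][140:225,258:403],None,fx=5,fy=5,interpolation=cv2.INTER_CUBIC)[:, :400*2]
b=cv2.resize(S["side"]["color"][185:325,315:475],None,fx=2.5,fy=1.2*2.5/2.5*1,interpolation=cv2.INTER_CUBIC)
b=cv2.resize(S["side"]["color"][190:270,320:465],None,fx=5,fy=5,interpolation=cv2.INTER_CUBIC)
im=np.vstack([a,b]); im=cv2.resize(im,None,fx=.72,fy=.72); print(im.shape); cv2.imwrite("pics/crop0.png",im)
s=S["top"]
for p in [(289,151),(393,151),(393,214),(289,214)]: print(p,onz(s,*p,0.06))
E
```

```text
(594, 522, 3)
(289, 151) [0.6825 0.0534 0.06  ]
(393, 151) [ 0.6749 -0.2845  0.06  ]
(393, 214) [ 0.4679 -0.2767  0.06  ]
(289, 214) [0.475  0.0562 0.06  ]
```

View pics/crop0.png

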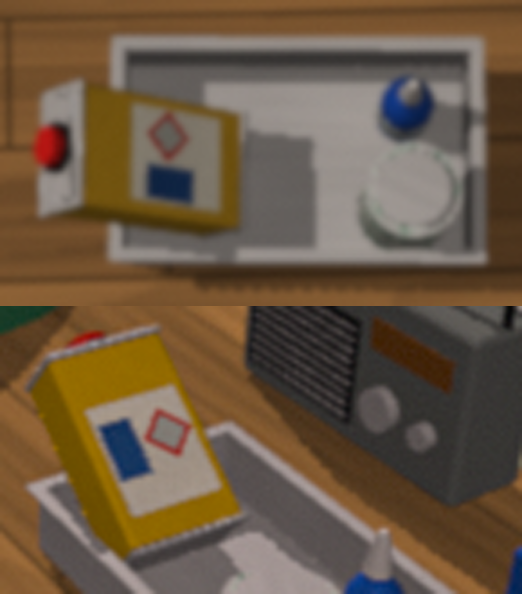

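The crop confirms it: the tin in the tray has a red cap at crop (50,147), the upper -y face between (82,82), (75,212), (238,233) and (240,112), and leans over the +y wall. Next I fit its pose.

```bash
python3 - <<'E'
from h import *
import pickle
from scipy.optimize import least_squares
from scipy.spatial.transform import Rotation as R
S=pickle.load(open("s0.pkl","rb"))
T=lambda x,y:(258+x/3.6,140+y/3.6); B=lambda x,y:(320+x/3.6,190+(y-306)/3.6)
X=.055;Y=.032;H=.18
obs=[("top",(X,-Y,H),T(82,82)),("top",(-X,-Y,H),T(77,212)),("top",(-X,-Y,0),T(238,233)),("top",(X,-Y,0),T(241,112)),
("top",(X,Y,H),T(42,93)),("top",(-X,Y,H),T(38,217)),
("side",(X,-Y,H),B(157,329)),("side",(-X,-Y,H),B(48,358)),("side",(-X,-Y,0),B(127,556)),("side",(X,-Y,0),B(241,513)),("side",(-X,Y,H),B(30,386))]
def pose(p):
    Rm=(R.from_euler('z',p[2])*R.from_euler('x',-p[3])).as_matrix()
    return Rm,np.array([p[0],p[1],.004])-Rm@[0,Y,0]
def f(p):
    Rm,t=pose(p); return np.concatenate([proj(S[n],Rm@np.array(q)+t)[0]-o for n,q,o in obs])
r=least_squares(f,[.57,-.03,-.1,.9]);print(r.x,np.degrees(r.x[2:]),r.fun.reshape(-1,2))
Rm,t=pose(r.x);print("t",t,"captop",Rm@[0,0,.196]+t,"lean edge",r.x[:2])
print("corners top",[Rm@np.array(q)+t for q in[(X,Y,H),(-X,Y,H),(X,-Y,H),(-X,-Y,H)]])
for q in[(X,Y),(-X,Y)]:
  print("where at rim height",Rm@np.array([q[0],q[1],(.064-.004)/np.cos(r.x[3])])+t)
print("pot top",onz(S["top"],*T(412,185),.098),"glue top",onz(S["top"],*T(412,85),.12),"edge",[onz(S["top"],*T(*q),.098) for q in [(368,185),(460,185)]])
print("last",onz(S["top"],174,168,.1),onz(S["top"],190,203,.05),"hammer",onz(S["top"],167,218,.02),"radio",onz(S["top"],240,115,.1),onz(S["top"],332,115,.1))
E
```

```text
[ 0.5594 -0.0254 -0.0431  0.8996] [-2.4693 51.5436] [[-0.3141 -1.0845]
 [-0.0945 -1.5041]
 [ 1.7981  0.279 ]
 [ 1.6839  0.5105]
 [-0.5914 -0.1934]
 [-0.7074 -0.0528]
 [ 0.3116 -1.8476]
 [-1.7864 -1.3923]
 [ 0.5013  0.1947]
 [ 1.4543  1.4188]
 [-3.0633 -0.0344]]
t [ 0.5586 -0.0453  0.0291] captop [0.5652 0.108  0.151 ] lean edge [ 0.5594 -0.0254]
corners top [array([0.6205, 0.113 , 0.1159]), array([0.5106, 0.1178, 0.1159]), array([0.6187, 0.0733, 0.1661]), array([0.5088, 0.078 , 0.1661])]
where at rim height [0.6176 0.0477 0.064 ]
where at rim height [0.5077 0.0524 0.064 ]
pot top [ 0.5351 -0.2094  0.098 ] glue top [ 0.6187 -0.21    0.12  ] edge [array([ 0.5359, -0.1711,  0.098 ]), array([ 0.5342, -0.2512,  0.098 ])]
last [0.6237 0.4161 0.1   ] [0.5196 0.3772 0.05  ] hammer [0.4768 0.4604 0.02  ] radio [0.7929 0.2065 0.1   ] [ 0.7861 -0.0882  0.1   ]
```

Tin: lean edge at (0.559, -0.025), lean 52°, yaw -2.5°, overhanging top edge near (0.565, 0.115, 0.116). The fit agrees with the given sizes. I'll push that edge from outside with two parted fingertips straddling the cap, the tool tilted, following the arc. First I approach over the bench.

```bash
python3 -m crank '[[-0.97,-0.7,0,0,0,0],[-0.97,-0.7,0,0,0,0],[-0.97,-0.7,0,0,0,0],[-0.97,-0.7,0,0,0,0],[-0.97,-0.7,0,0,0,0],[-0.97,-0.7,0,0,0,0],[-0.97,-0.7,0,0,0,0],[-0.97,-0.7,0,0,0,0],[-0.97,-0.7,0,0,0,0]]' 0.4; python3 -m crank '[[-0.97,-0.7,0,0,0,0],[-0.97,-0.7,0,0,0,0],[-0.97,-0.7,0,0,0,0],[-0.97,-0.7,0,0,0,0],[-0.97,-0.7,0,0,0,0],[-0.97,-0.7,0,0,0,0],[-0.97,-0.7,0,0,0,0],[-0.97,-0.7,0,0,0,0],[0,0,0,0,0,0]]'; python3 -m crank '[[0,0,0,0,0,1],[0,0,0,0,0,1],[0,0,0,0,0,1],[0,0,0,0,0,1],[0,0,0,0,0,1],[0,0,0,0,0,1],[0,0,0,0,0,1],[0,0,0,0,0,1],[0,0,0,0,0,1],[0,0,0,0,0,1]]'; python3 -m crank '[[0,0,0,0,0,1],[0,0,0,0,0,1],[0,0,0,0,0,1],[0,0,0,0,0,1],[0,0,0,0,0,1],[0,0,0,0,0,1],[0,0,0,0,0,1],[0,0,0,0,0,1],[0,0,0,0,0,1],[0,0,0,0,0,1]]'; python3 -m crank '[[0,0,0,0,-1,0],[0,0,0,0,-1,0],[0,0,0,0,-1,0],[0,0,0,0,-1,0],[0,0,0,0,-1,0],[0,0,0,0,-1,0],[0,0,0,0,-1,0],[0,0,0,0,-1,0],[0,0,0,0,-1,0],[0,0,0,0,0,0]]'; python3 -c "
from h import *
print(np.array(manip.state()['joints']))"
```

```text
clock: 1.23
tool_pos: [0.374, 0.4641, 0.196]
ee_rot: [[-0.976, 0.22, -0.0], [0.22, 0.976, -0.001], [0.0, -0.001, -1.0]]
force: [0.9, 0.8, 0.2]
finger_gap: 0.06
finger_force: 0.0
clock: 2.35
tool_pos: [0.5653, 0.2469, 0.196]
ee_rot: [[-0.974, 0.225, 0.0], [0.225, 0.974, -0.002], [-0.001, -0.001, -1.0]]
force: [-0.1, 0.2, -1.2]
finger_gap: 0.0603
finger_force: 0.0
clock: 3.6
tool_pos: [0.5626, 0.2511, 0.196]
ee_rot: [[-0.605, 0.796, -0.001], [0.796, 0.605, 0.0], [0.001, -0.001, -1.0]]
force: [0.3, -0.4, -0.4]
finger_gap: 0.0599
finger_force: 0.0
clock: 4.85
tool_pos: [0.5626, 0.2511, 0.196]
ee_rot: [[0.048, 0.999, -0.001], [0.999, -0.048, 0.0], [0.0, -0.001, -1.0]]
force: [0.7, -0.1, 0.6]
finger_gap: 0.0597
finger_force: 0.0
clock: 6.1
tool_pos: [0.5623, 0.2526, 0.1944]
ee_rot: [[0.034, 0.999, -0.027], [0.808, -0.044, -0.588], [-0.588, -0.002, -0.809]]
force: [0.4, -0.3, -0.4]
finger_gap: 0.06
finger_force: 0.0
[-1.122   0.7689  0.6375  1.6542  0.088   1.2078 -0.639 ]
```

```bash
python3 -m crank '[[-0.08,0.04,0.96,0,0,0],[-0.08,0.04,0.96,0,0,0],[-0.08,0.04,0.96,0,0,0],[-0.08,0.04,0.96,0,0,0],[-0.08,0.04,0.96,0,0,0],[-0.08,0.04,0.96,0,0,0],[0,0,0,0,0,0]]'; python3 - <<'E'
from h import *
s=manip.snapshot("side");t=manip.snapshot("top")
a=cv2.resize(s["color"][150:310,290:470],(540,480),interpolation=cv2.INTER_CUBIC)
b=cv2.resize(t["color"][140:240,200:400],(600,300))[:, :600]
b=cv2.resize(t["color"][130:240,215:325][:, :60+50],(260,260)); c=np.zeros((480,260,3),np.uint8);c[:260]=b
cv2.imwrite("pics/p1.png",np.hstack([a,c]))
E
```

```text
clock: 6.98
tool_pos: [0.5643, 0.1348, 0.0647]
ee_rot: [[0.04, 0.999, -0.031], [0.808, -0.05, -0.588], [-0.588, -0.001, -0.809]]
force: [0.3, 1.1, -0.5]
finger_gap: 0.0598
finger_force: 0.0
```

View pics/p1.png

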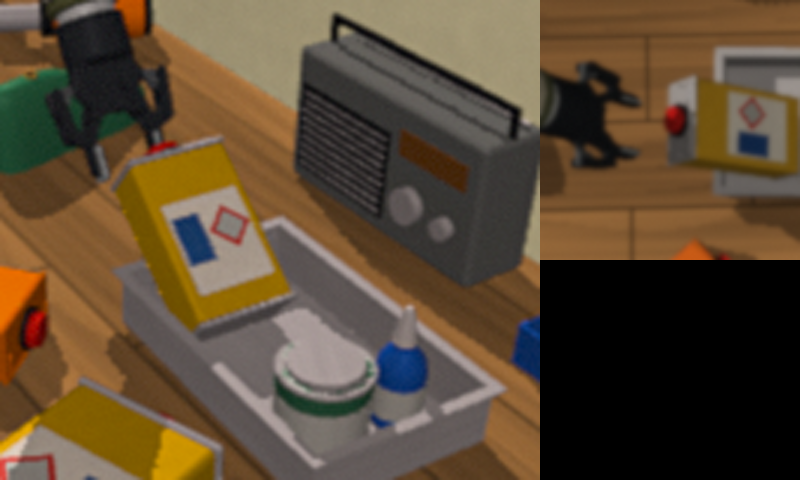

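The side crop shows the two fingertips at (97,172) and (155,135), straddling the cap at (165,148) from behind. I close in along the finger normal.

```bash
python3 -m crank '[[-0.5,0,0,0,0,0],[-0.4,0,0,0,0,0],[-0.25,0,0,0,0,0],[-0.25,0,0,0,0,0],[-0.25,0,-0.03,0,0,0],[-0.25,0,-0.03,0,0,0]]'; python3 -m crank '[[-0.25,0,-0.03,0,0,0],[-0.25,0,-0.03,0,0,0],[-0.25,0,-0.03,0,0,0],[0,0,0,0,0,0]]'; python3 - <<'E'
from h import *
s=manip.snapshot("side");t=manip.snapshot("top")
a=cv2.resize(s["color"][150:310,290:470],(540,480),interpolation=cv2.INTER_CUBIC)
b=cv2.resize(t["color"][130:240,215:325],(260,260)); c=np.zeros((480,260,3),np.uint8);c[:260]=b
cv2.imwrite("pics/p2.png",np.hstack([a,c]))
E
```

```text
clock: 7.82
tool_pos: [0.5632, 0.0915, 0.1002]
ee_rot: [[0.038, 0.999, -0.028], [0.808, -0.047, -0.587], [-0.588, -0.0, -0.809]]
force: [-0.1, 0.1, 1.2]
finger_gap: 0.0597
finger_force: 0.0
clock: 8.32
tool_pos: [0.5626, 0.0746, 0.1158]
ee_rot: [[0.039, 0.999, -0.028], [0.808, -0.048, -0.587], [-0.588, 0.001, -0.809]]
force: [-0.0, 0.0, 1.2]
finger_gap: 0.0596
finger_force: 0.0
```

View pics/p2.png

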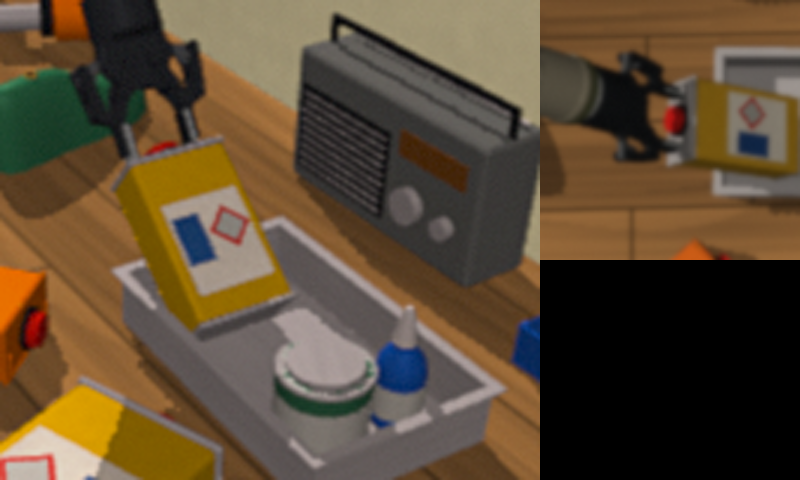

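```bash
python3 - <<'E'
from h import *
import pickle
S=pickle.load(open("s0.pkl","rb"))
Rm=np.array([[0.04,.999,-.031],[.808,-.05,-.588],[-.588,-.001,-.809]])
for n,P in(("p1",[.5643,.1348,.0647]),("p2",[.5626,.0746,.1158])):
  for y in(-.035,.035):
    for z in(-.007,-.06):
      q=np.array(P)+Rm@[0,y,z]
      a=proj(S["side"],q)[0];b=proj(S["top"],q)[0]
      print(n,y,z,"side",(a-[290,150])*3,"top",(b-[215,130])*2.36+[540,0])
from scipy.spatial.transform import Rotation as R
Rc=(R.from_euler('z',-.043)*R.from_euler('x',-.9)).as_matrix();t=np.array([.5594,-.0254,.004])-Rc@[0,.032,0]
for q in[(0,0,.196),(.055,.032,.18),(-.055,.032,.18),(.055,-.032,.18),(-.055,-.032,.18)]:
  q=Rc@np.array(q)+t;print(q,(proj(S["side"],q)[0]-[290,150])*3,(proj(S["top"],q)[0]-[215,130])*2.36+[540,0])
E
```

```text
p1 -0.035 -0.007 side [110.8728 210.6039] top [651.3148 158.5812]
p1 -0.035 -0.06 side [ 96.7296 161.7281] top [623.9082 151.5913]
p1 0.035 -0.007 side [169.1543 194.6609] top [653.5391 108.0518]
p1 0.035 -0.06 side [155.3139 146.726 ] top [626.3372  99.7574]
p2 -0.035 -0.007 side [139.9348 193.1614] top [692.5616 151.3602]
p2 -0.035 -0.06 side [125.0172 141.5479] top [665.3718 143.9361]
p2 0.035 -0.007 side [200.807  176.7039] top [694.6378  99.2255]
p2 0.035 -0.06 side [186.2259 126.1386] top [667.6543  90.4116]
[0.5651 0.1081 0.1509] [157.3015 146.2641] [668.9667 118.9176]
[0.6204 0.1131 0.1159] [199.3895 161.2656] [667.5716  84.152 ]
[0.5105 0.1178 0.1159] [105.7465 186.5984] [664.6833 165.7707]
[0.6187 0.0734 0.166 ] [221.6867 133.6339] [694.4295  74.8332]
[0.5088 0.0781 0.166 ] [124.5675 159.1702] [691.6778 159.0637]
```

```bash
python3 - <<'E'
from h import *
s=manip.snapshot("side");t=manip.snapshot("top")
a=cv2.resize(s["color"][170:235,300:375],None,fx=7,fy=7,interpolation=cv2.INTER_CUBIC)
b=cv2.resize(t["color"][150:215,250:290],None,fx=6.5,fy=7,interpolation=cv2.INTER_CUBIC)
im=np.hstack([a,b]);print(im.shape);cv2.imwrite("pics/p3.png",im)
E
```

```text
(455, 785, 3)
```

View pics/p3.png

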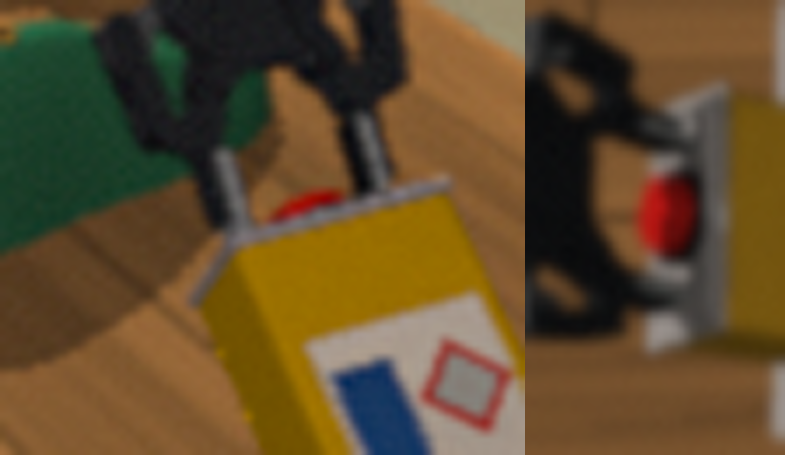

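The zoom shows that the open fingertips sit about 30 mm behind the TCP and passed over the tin's top face, at about (690,135) and (685,290) in the top crop, without moving it. I back out, go 27 mm deeper and push again.

```bash
python3 -m crank '[[0.4,0,0,0,0,0],[0.4,0,0,0,0,0],[0.5,0,0,0,0,0],[0.5,0,0,0,0,0],[0.5,0,0.3,0,0,0],[0.2,0,0.6,0,0,0],[0,0,0,0,0,0]]'; python3 -m crank '[[-0.4,0,0,0,0,0],[-0.4,0,0,0,0,0],[-0.25,0,0,0,0,0],[-0.25,0,0,0,0,0]]';  python3 -m crank '[[-0.25,0,0,0,0,0],[-0.25,0,0,0,0,0],[0,0,0,0,0,0]]'; python3 - <<'E'
from h import *
s=manip.snapshot("side");t=manip.snapshot("top")
a=cv2.resize(s["color"][170:270,300:400],None,fx=4.5,fy=4.5,interpolation=cv2.INTER_CUBIC)
b=cv2.resize(t["color"][140:225,240:300],None,fx=5,fy=450/85,interpolation=cv2.INTER_CUBIC)
im=np.hstack([a,b]);cv2.imwrite("pics/p4.png",im)
E
```

```text
clock: 9.4
tool_pos: [0.5635, 0.1182, 0.048]
ee_rot: [[0.038, 0.999, -0.03], [0.807, -0.049, -0.589], [-0.59, -0.002, -0.807]]
force: [0.0, -0.2, 0.2]
finger_gap: 0.0597
finger_force: 0.0
clock: 9.9
tool_pos: [0.5635, 0.0884, 0.0729]
ee_rot: [[0.039, 0.999, -0.027], [0.809, -0.047, -0.586], [-0.587, 0.001, -0.81]]
force: [0.1, 1.6, 0.4]
finger_gap: 0.0602
finger_force: 0.7
clock: 10.28
tool_pos: [0.5625, 0.0755, 0.0816]
ee_rot: [[0.039, 0.999, -0.028], [0.808, -0.048, -0.587], [-0.588, 0.0, -0.809]]
force: [0.0, 0.9, -0.7]
finger_gap: 0.0598
finger_force: 0.5
```

View pics/p4.png

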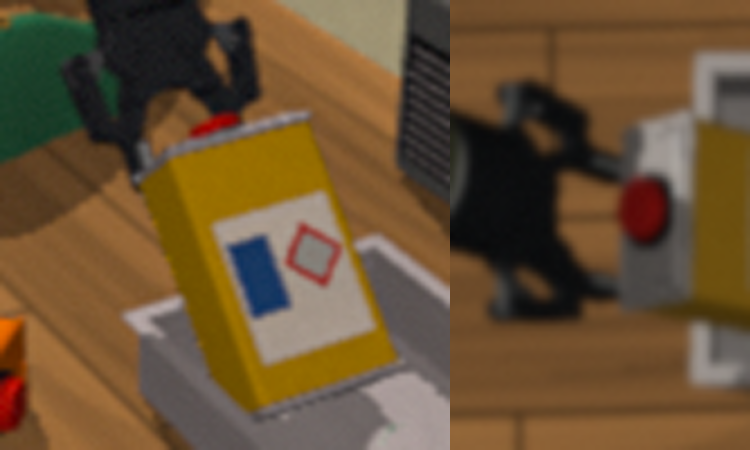

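The tin is being righted about its lean edge with about 1 N of push. The contact is at its top edge, at about (620,160) and (615,290). I continue along the arc while straightening the tool.

```bash
python3 -m crank '[[-0.25,0,0,0,0.4,0],[-0.25,0,0,0,0.4,0],[-0.25,0,0,0,0.4,0],[-0.25,0,0,0,0.4,0],[-0.25,0,0,0,0.4,0],[0,0,0,0,0,0]]'; python3 - <<'E'
from h import *
s=manip.snapshot("side");t=manip.snapshot("top")
a=cv2.resize(s["color"][170:270,300:400],None,fx=4.5,fy=4.5,interpolation=cv2.INTER_CUBIC)
b=cv2.resize(t["color"][140:225,240:300],None,fx=5,fy=450/85,interpolation=cv2.INTER_CUBIC)
im=np.hstack([a,b]);cv2.imwrite("pics/p5.png",im)
E
```

```text
clock: 11.12
tool_pos: [0.561, 0.0431, 0.1024]
ee_rot: [[0.045, 0.999, -0.023], [0.882, -0.05, -0.468], [-0.469, 0.001, -0.883]]
force: [-0.3, 0.3, -0.6]
finger_gap: 0.0596
finger_force: 0.0
```

View pics/p5.png

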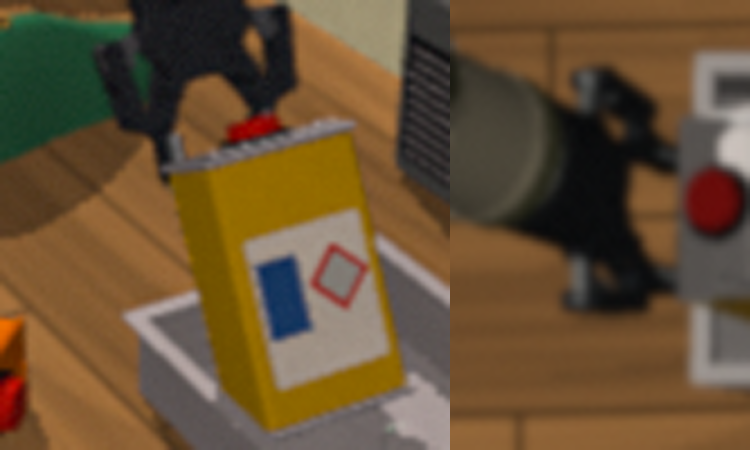

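The lean is now about 25°, still touching at the top edge. A little more takes it past balance.

```bash
python3 -m crank '[[-0.22,0,-0.05,0,0.4,0],[-0.22,0,-0.05,0,0.4,0],[-0.22,0,-0.05,0,0.4,0],[-0.22,0,-0.05,0,0.3,0],[-0.22,0,-0.05,0,0.3,0],[0,0,0,0,0,0],[0,0,0,0,0,0],[0,0,0,0,0,0]]'; python3 - <<'E'
from h import *
s=manip.snapshot("side");t=manip.snapshot("top")
a=cv2.resize(s["color"][170:290,300:440],None,fx=4.,fy=4.,interpolation=cv2.INTER_CUBIC)
b=cv2.resize(t["color"][140:225,260:320],None,fx=4,fy=480/85,interpolation=cv2.INTER_CUBIC)
im=np.hstack([a,b]);print(im.shape);cv2.imwrite("pics/p6.png",im)
import pickle;pickle.dump({"side":s,"top":t},open("s6.pkl","wb"))
E
```

```text
clock: 12.22
tool_pos: [0.5598, 0.0186, 0.1218]
ee_rot: [[0.043, 0.999, -0.017], [0.934, -0.046, -0.355], [-0.355, -0.0, -0.935]]
force: [-0.1, -0.1, 0.2]
finger_gap: 0.0601
finger_force: 0.0
(480, 800, 3)
```

View pics/p6.png

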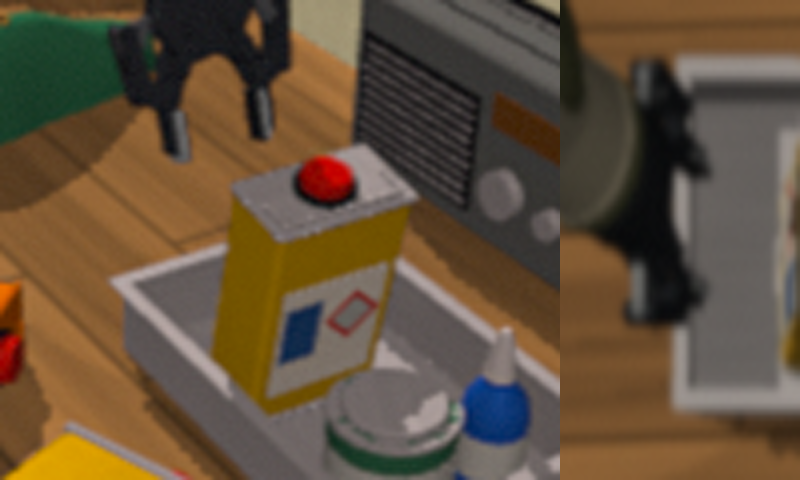

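The tin stands upright in the tray. Its cap is at side-crop (326,180), i.e. full-image (381.5,215). Next I locate the cap in both views.

```bash
cat > cap.py <<'E'
from h import *
def red(im,x0,x1,y0,y1):
    c=im[y0:y1,x0:x1].astype(int); m=((c[...,2]>110)&(c[...,1]<60)&(c[...,0]<60)).astype(np.uint8)
    n,l,s,ce=cv2.connectedComponentsWithStats(m); return [(s[i,4],tuple(s[i,:4]+[x0,y0,0,0]),ce[i]+[x0,y0]) for i in range(1,n) if s[i,4]>8]
E
python3 - <<'E'
from cap import *
import pickle
S=pickle.load(open("s6.pkl","rb"))
print("side",red(S["side"]["color"],360,410,195,235),onz(S["side"],381.5,213,.2))
for a in red(S["top"]["color"],260,360,150,215): print("top",a,onz(S["top"],*a[2],.198))
a=red(S["top"]["color"],260,360,150,215);b=red(S["side"]["color"],360,410,195,235)
if a and b: print(tri(S["top"],max(a)[2],S["side"],max(b)[2]))
for px in[(232,187),(365,145),(417,196),(282,240)]: print("topface",onz(S["side"],300+px[0]/4,170+px[1]/4,.184))
for px in[(268,413),(213,360)]: print("floor",onz(S["side"],300+px[0]/4,170+px[1]/4,.004))
print(np.array(manip.state()["joints"]))
E
```

```text
side [(np.int32(97), (np.int64(375), np.int64(209), np.int64(13), np.int64(10)), array([381.0103, 213.5567]))] [ 0.5602 -0.0902  0.2   ]
top (np.int32(87), (np.int64(327), np.int64(171), np.int64(10), np.int64(10)), array([331.4713, 175.4828])) [ 0.5649 -0.0796  0.198 ]
(array([ 0.5667, -0.0798,  0.1913]), np.float64(0.00035827774972623563))
topface [ 0.5126 -0.0519  0.184 ]
topface [ 0.6231 -0.0518  0.184 ]
topface [ 0.6099 -0.1247  0.184 ]
topface [ 0.5025 -0.1234  0.184 ]
floor [ 0.5331 -0.0777  0.004 ]
floor [ 0.535  -0.0035  0.004 ]
[-0.7003  0.6171  0.5282  2.035   0.0841  0.665  -0.3555]
```

```bash
python3 -m crank '[[0.2,0,-1,0,0,0],[0,0,-1,0,1,0],[0,0,-1,0,1,0],[0,0,-1,0,1,0],[0,0,-1,0,1,0],[0,0,0,0,1,0],[0,0,0,0,0.2,0],[0,0,0,0,0,0]]' -1
```

```text
clock: 13.32
tool_pos: [0.5617, 0.0648, 0.2631]
ee_rot: [[0.047, 0.999, -0.001], [0.999, -0.047, -0.001], [-0.001, -0.001, -1.0]]
force: [-0.8, -0.2, -0.3]
finger_gap: 0.0
finger_force: 0.0
```

```bash
python3 -m crank '[[-0.98,0.06,0,0,0,0],[-0.98,0.06,0,0,0,0],[-0.98,0.06,0,0,0,0],[-0.98,0.06,0,0,0,0],[-0.98,0.06,0,0,0,0],[0,0,0.8,0,0,0],[0,0,0.8,0,0,0],[0,0,0,0,0,0]]'; python3 - <<'E'
from h import *
s=manip.snapshot("side");t=manip.snapshot("top")
P=np.array(manip.state()["tool_pos"]);print(P,proj(s,P)-[340,170],(proj(t,P)-[290,140]))
a=cv2.resize(s["color"][170:250,340:420],(480,480),interpolation=cv2.INTER_CUBIC)
b=cv2.resize(t["color"][140:220,290:350],None,fx=5,fy=6,interpolation=cv2.INTER_CUBIC)
im=np.hstack([a,b]);cv2.imwrite("pics/p7.png",im)
E
```

```text
clock: 14.32
tool_pos: [0.563, -0.0814, 0.2137]
ee_rot: [[0.046, 0.999, -0.005], [0.999, -0.046, -0.001], [-0.001, -0.005, -1.0]]
force: [-0.2, -0.2, 0.2]
finger_gap: 0.0003
finger_force: 0.0
[ 0.5643 -0.0819  0.2157] [[41.2351 36.0215]] [[42.3882 34.2562]]
```

View pics/p7.png

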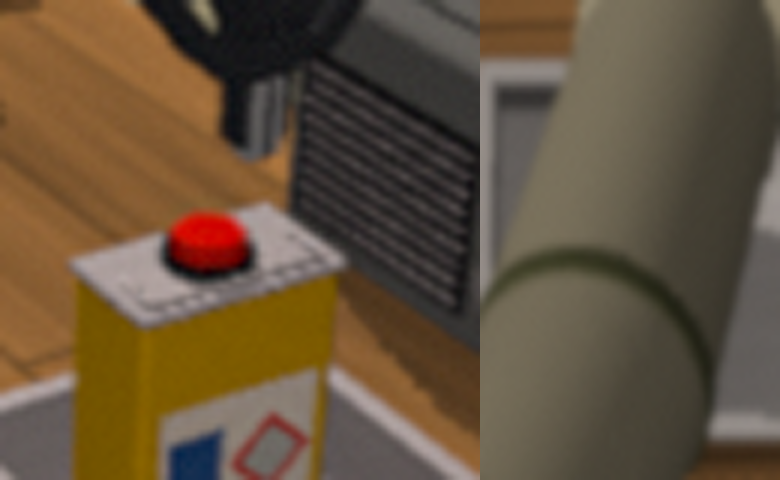

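The side crop shows the shut fingertips at (255,155), about 30 mm above the reported TCP (247,216). The cap is at (208,225). I check this offset by triangulating the tips in the previous pair of pictures.

```bash
python3 - <<'E'
from h import *
import pickle
S=pickle.load(open("s6.pkl","rb"))
m,e=tri(S["side"],(355,207.5),S["top"],(294.3,181.6))
Rm=np.array([[.043,.999,-.017],[.934,-.046,-.355],[-.355,0,-.935]])
print("tip mid",m,e,"in tool",Rm.T@(m-[.5598,.0186,.1218]))
for z in(.24,.245,.25):print(z,(proj(S["side"],[.5643,-.0819,z])[0]-[340,170])*6,"cap z.2",(proj(S["side"],[.5643,-.0819,.2])[0]-[340,170])*6, onz(S["side"],340+255/6,170+157/6,z))
E
```

```text
tip mid [0.5587 0.0322 0.1586] 0.0017386194104040305 in tool [-0.0004 -0.0017 -0.0392]
0.24 [250.877  166.5109] cap z.2 [245.2456 247.5711] [ 0.5711 -0.0757  0.24  ]
0.245 [251.5966 156.154 ] cap z.2 [245.2456 247.5711] [ 0.5651 -0.0833  0.245 ]
0.25 [252.3196 145.7459] cap z.2 [245.2456 247.5711] [ 0.5591 -0.0908  0.25  ]
```

```bash
python3 - <<'E'
from cap import *
import pickle
s=manip.snapshot("side");S=pickle.load(open("s6.pkl","rb"))["side"]
for n,q in(("old",S),("now",s)):
    b=red(q["color"],350,410,190,235);print(n,b)
u,v=max(red(s["color"],350,410,190,235),key=lambda a:a[0])[2]
print("cap centroid at z .196:",onz(s,u,v,.196))
for px in[(70,262),(145,325),(345,262),(262,205)]: print("topface",onz(s,340+px[0]/6,170+px[1]/6,.184))
# yellow mask: bottom extents
hsv=cv2.cvtColor(s["color"],cv2.COLOR_BGR2HSV)
m=cv2.inRange(hsv,(18,150,60),(32,255,255));m[:200]=0;m[280:]=0;m[:,:330]=0;m[:,420:]=0
for r in range(216,276,4):
    c=np.where(m[r])[0]; print(r,(c.min(),c.max()) if len(c) else None,end=' ')
E
```

```text
old [(np.int32(97), (np.int64(375), np.int64(209), np.int64(13), np.int64(10)), array([381.0103, 213.5567]))]
now [(np.int32(82), (np.int64(368), np.int64(206), np.int64(13), np.int64(9)), array([374.3049, 209.5732]))]
cap centroid at z .196: [ 0.5592 -0.0599  0.196 ]
topface [ 0.5073 -0.0295  0.184 ]
topface [ 0.505  -0.0917  0.184 ]
topface [ 0.6122 -0.0932  0.184 ]
topface [ 0.6124 -0.0313  0.184 ]
216 (np.int64(394), np.int64(396)) 220 (np.int64(352), np.int64(395)) 224 (np.int64(352), np.int64(395)) 228 (np.int64(352), np.int64(395)) 232 (np.int64(353), np.int64(393)) 236 (np.int64(353), np.int64(393)) 240 (np.int64(352), np.int64(393)) 244 (np.int64(352), np.int64(393)) 248 (np.int64(352), np.int64(392)) 252 (np.int64(352), np.int64(392)) 256 (np.int64(352), np.int64(391)) 260 (np.int64(354), np.int64(391)) 264 (np.int64(358), np.int64(385)) 268 (np.int64(362), np.int64(380)) 272 (np.int64(366), np.int64(370))
```

The tin had been rocking in that earlier picture. It now stands flat, its top face at x 0.506–0.612 and y -0.092 to -0.030, which matches 110×64 mm. The cap is at (0.560, -0.061). I correct the aim and come down gently.

```bash
python3 -m crank '[[0.35,-0.08,0,0,0,0],[0.35,-0.08,0,0,0,0],[0,0,0.2,0,0,0],[0,0,0.2,0,0,0],[0,0,0.2,0,0,0],[0,0,0.2,0,0,0],[0,0,0.2,0,0,0],[0,0,0,0,0,0]]'; python3 - <<'E'
from cap import *
s=manip.snapshot("side");b=red(s["color"],350,410,190,235);print(b)
c=s["color"][190:214,364:392].astype(int).sum(2)//3;print(c[::2,::2])
P=np.array(manip.state()["tool_pos"]);print([proj(s,P+[0,0,d])[0] for d in(0,.03,.035)])
E
```

```text
clock: 15.48
tool_pos: [0.5599, -0.0613, 0.1851]
ee_rot: [[0.047, 0.999, -0.001], [0.999, -0.047, -0.0], [-0.0, -0.001, -1.0]]
force: [0.1, 1.0, -0.2]
finger_gap: 0.0
finger_force: 0.0
[(np.int32(83), (np.int64(368), np.int64(206), np.int64(13), np.int64(8)), array([374.1928, 209.4458]))]
[[ 91  95  72  35  17  22  29  48  69  72 108 113  99  31]
 [ 87  90  93  70  19  24  82  62  78  89 108 108  92  40]
 [ 89  87  91  56  18  31  84  60  77  92 117 110  80  37]
 [ 97  90  87  54  16  30  85  58  67  98 115 116  77  32]
 [ 94  96  92  52  23  37  88  60  66  82  99 112  76  42]
 [ 90  87  94  86  30  35  87  60  87  95  89  94  62  52]
 [ 93  89  87  94  87  77  84  60  91  94  95  92  56  34]
 [ 94  92  90  87  90  96  90  84  99 125 135 104  53  44]
 [ 89  94  92  89  75  77  81 108 153 162 160 160 104  48]
 [ 87 103  99  75  75  70  72  69 107 158 160 158 152 136]
 [159 142  50  61  70  73  68  68  62 119 163 160 155 141]
 [163 121  25  47  48  54  47  44  32  69 157 159 160 154]]
[array([374.7222, 213.1458]), array([375.3214, 203.2737]), array([375.423 , 201.6007])]
```

TCP at 0.185 with no contact confirms the offset, and the finger is centred over the cap in column 375. I lower slowly.

```bash
python3 -m crank '[[0,0,0.1,0,0,0],[0,0,0.1,0,0,0],[0,0,0.1,0,0,0],[0,0,0.1,0,0,0],[0,0,0,0,0,0]]';python3 -m crank '[[0,0,0.06,0,0,0],[0,0,0.06,0,0,0]]'; python3 -m crank '[[0,0,0.06,0,0,0],[0,0,0.06,0,0,0]]'; python3 -m crank '[[0,0,0.05,0,0,0]]'
```

```text
clock: 16.15
tool_pos: [0.5601, -0.0612, 0.1734]
ee_rot: [[0.047, 0.999, -0.0], [0.999, -0.047, -0.0], [-0.0, -0.0, -1.0]]
force: [0.6, 0.9, 0.2]
finger_gap: -0.0002
finger_force: 0.0
clock: 16.4
tool_pos: [0.5603, -0.0612, 0.1701]
ee_rot: [[0.047, 0.999, 0.0], [0.999, -0.047, 0.0], [0.0, 0.0, -1.0]]
force: [0.3, -0.3, -0.3]
finger_gap: 0.0002
finger_force: 0.0
clock: 16.65
tool_pos: [0.5602, -0.0612, 0.1664]
ee_rot: [[0.047, 0.999, 0.0], [0.999, -0.047, -0.0], [-0.0, 0.0, -1.0]]
force: [0.9, 0.6, 0.9]
finger_gap: -0.0
finger_force: 0.0
clock: 16.77
tool_pos: [0.5603, -0.0612, 0.1649]
ee_rot: [[0.047, 0.999, 0.0], [0.999, -0.047, -0.0], [-0.0, 0.0, -1.0]]
force: [-0.2, -1.2, 0.4]
finger_gap: -0.0001
finger_force: 0.0
```

```bash
for i in 1; do python3 -m crank '[[0,0,0.05,0,0,0],[0,0,0.05,0,0,0]]'; done | egrep 'pos|force:'; python3 -m crank '[[0,0,0.05,0,0,0]]'| egrep 'pos|force:'; python3 -m crank '[[0,0,0.05,0,0,0]]'| egrep 'pos|force:'; python3 -c "
from cap import *
s=manip.snapshot('side');print(red(s['color'],350,410,190,235))"
```

```text
tool_pos: [0.5603, -0.0613, 0.1624]
force: [-2.0, 0.9, 5.9]
finger_force: 3.2
tool_pos: [0.5603, -0.0612, 0.1609]
force: [-2.2, 0.2, 7.0]
finger_force: 3.2
tool_pos: [0.5603, -0.0613, 0.1594]
force: [-2.0, 0.1, 6.4]
finger_force: 3.2
[(np.int32(34), (np.int64(368), np.int64(208), np.int64(13), np.int64(6)), array([373.2059, 211.3824]))]
```

Contact was at TCP z ≈ 0.1635, and the cap is moving at about 6–7 N. I continue until the force rises.

```bash
for i in 1; do python3 -m crank '[[0,0,0.05,0,0,0]]'; done | egrep 'pos|force:'; python3 -m crank '[[0,0,0.04,0,0,0]]'| egrep 'pos|force:'; python3 -m crank '[[0,0,0.04,0,0,0]]'| egrep 'pos|force:'; python3 -m crank '[[0,0,0.03,0,0,0]]'| egrep 'pos|force:'
```

```text
tool_pos: [0.5603, -0.0612, 0.158]
force: [-1.8, 0.5, 6.4]
finger_force: 3.2
tool_pos: [0.5604, -0.0613, 0.157]
force: [-5.6, 0.9, 20.6]
finger_force: 10.3
tool_pos: [0.5606, -0.0613, 0.1569]
force: [-7.8, 1.3, 32.0]
finger_force: 15.9
tool_pos: [0.5607, -0.0614, 0.1568]
force: [-10.7, 2.6, 38.8]
finger_force: 19.4
```

The force rose sharply to 39 N after about 8 mm, so the cap is home. I lift off and check.

```bash
python3 -m crank '[[0,0,-0.1,0,0,0],[0,0,-0.2,0,0,0],[0,0,-0.5,0,0,0],[0,0,-1,0,0,0],[0,0,-1,0,0,0],[0,0,-1,0,0,0],[0,0,-0.5,0,0,0],[0,0,0,0,0,0],[0,0,0,0,0,0]]'|egrep 'clock|pos|force'; python3 -c "
from cap import *
import pickle
s=manip.snapshot('side');b=red(s['color'],350,410,190,235);print(b)
O=pickle.load(open('s0.pkl','rb'))['side'];
print('expected cap top edges side: up',proj(s,[.5593,-.0613,.2])[0],'home',proj(s,[.5593,-.0613,.192])[0])
# lower outline compare with before press (yellow rows) and pot/glue move
hsv=cv2.cvtColor(s['color'],cv2.COLOR_BGR2HSV)
m=cv2.inRange(hsv,(18,150,60),(32,255,255))
for r in range(220,276,8):
    c=np.where(m[r,330:420])[0]+330; print(r,(c.min(),c.max()),end=' ')
g=cv2.inRange(hsv,(105,120,50),(125,255,255));g0=cv2.inRange(cv2.cvtColor(O['color'],cv2.COLOR_BGR2HSV),(105,120,50),(125,255,255))
for q in(g0,g): print('glue',cv2.moments(q[245:300,412:440])['m10']/255,cv2.moments(q[245:300,412:440])['m00']/255)
d=cv2.absdiff(s['color'],O['color'])[255:330,385:460].max(2);print('pot diff px',(d>50).sum())
"
```

```text
clock: 18.95
tool_pos: [0.5597, -0.061, 0.2822]
force: [0.8, -0.9, 0.2]
finger_force: 0.0
[(np.int32(67), (np.int64(368), np.int64(208), np.int64(13), np.int64(7)), array([374.1642, 210.8209]))]
expected cap top edges side: up [374.7382 208.4764] home [374.5801 211.0981]
220 (np.int64(352), np.int64(395)) 228 (np.int64(352), np.int64(394)) 236 (np.int64(352), np.int64(393)) 244 (np.int64(352), np.int64(393)) 252 (np.int64(352), np.int64(392)) 260 (np.int64(354), np.int64(391)) 268 (np.int64(362), np.int64(380)) glue 2534.0 227.0
glue 2532.0 228.0
pot diff px 81
```

```bash
python3 -c "
from bench import manip
print(manip.hand_in())"
```

```text
the job is handed in; nothing more can be done
None
```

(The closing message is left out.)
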